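Close the bearing canister around its inner shell

TASK

Close the yellow canister: take the yellow cap by the bar on top, set it down over the small orange shell and fully onto the yellow bottom shell with its two ears in the gaps between the black hooks, then twist it until both ears lie under the hooks and the bar lines up with them. Let go of the cap, and leave the blue cap where it stands.

Things in the scene. Friction and masses are not known exactly. Their poses are not given: they have to be found in the camera images.
- cap_center (a point): Yellow cap (220 g), open end down; point on its axis, half-way up its 86 mm. z up. Skirt 80 mm outside, 72 inside, 50 high. Black grip bar on top: 56 mm long along own x, 18 thick along y, from 7 to 43 mm above the point; pinch across y, finger tips clear of the cap's top. Two ears at the bottom edge along +x and -x, to 60 mm from the axis, 26 wide, 6 thick. A half turn changes nothing.
- seat (a point): Fixed yellow bottom shell: centre of its flange, where cap and ears rest, 36 mm over the bench. Hollow taper on it, 66 to 52 mm wide, 22 high, centres the cap. Black hooks at own +x and -x: lips from 50 mm off axis, 26 wide, 10 to 18 mm above. Ears pass beside the lips with the x axes 35 to 145 degrees apart (65 is handy), then turn freely either way under them until parallel; no stop or click.
- inner_center (a point): Small closed orange shell with a black band, 36 mm diameter, 38 mm high, loose, already standing inside the taper of the bottom shell; the point is its centre, 19 mm above the seat. It stays there and ends up inside the cap (72 mm wide, 45 mm deep inside). The hooks' posts beside it begin 66 mm from the seat's axis.
- bluecap_center (a point): Blue cap, the same shape and bar as the yellow one but for another canister; this point is its centre, 43 mm above the table. Leave it alone.
Things that resemble listed ones, but are neither listed nor needed, are in the scene too. Leave any green or red look-alike of the part that bears seat alone.

How it is judged:
By the outcome, as a careful person would: the job done as asked, in the order asked, and still so for the second after the job is handed in, with the robot touching nothing.
It also fails if it takes over 45 s, if anything falls off the work surface, if the arm or the gripper's body presses on something with over 40 N, if the wrist force passes 120 N, or if a joint passes its speed limit or range.

ROBOT

A 6-joint arm with a two-finger parallel gripper is mounted at the origin on the work surface. World frame = base frame: x ahead of the robot, y to its left, z up, the work surface at z = 0. Lengths are in m, angles in rad, forces in N, time in s.
With the tool pointing down it reaches from about 0.3 to 0.775 m from the base axis. Payload 14.6 kg.
Tool frame: the origin (TCP) lies on the front face of the gripper's body, between the roots of the fingers; the fingertips stand 97 mm ahead of it and the grasp point (between the pads) lies 78 mm ahead of it; z points along the fingers, x is the direction in which the jaws open and shut, and the axes are right-handed (so a half turn about z gives the same grasp; the last joint's range is limited). The gripper opens to 94 mm and grips with 3 to 60 N. Pads are 16 mm wide; open, the fingers measure 119 mm over their backs; the gripper's body (75 mm by 177 mm) begins 78 mm behind the grasp point.
Start: joints at [-1.416, 0.3, 1.521, -0, 1.321, -0.067], TCP at [0.121, -0.537, 0.303] pointing down, gripper open.
Joint ranges: [-3.03, 3.03], [-0.79, 2.21], [0.23, 2.52], [-1.04, 4.18], [0, 3.07], [-2.55, 2.55]. Speed limits (rad/s): [2.22, 2.22, 2.57, 3.14, 3.14, 3.14].

INTERFACE

Orientations are given as [roll, pitch, yaw] about the fixed x, y, z axes, in that order (R = Rz(yaw) Ry(pitch) Rx(roll)).
In Python, from station import sensors, camera, ctrl gives the robot as it stands.
- The arm moves only by the tool move_arm, never from a script. Its argument "rows" is text: rows parted by semicolons, each of 6 numbers parted by spaces: the shift along the tool's x, y, z in mm, then the turn, a rotation vector about the tool's x, y, z in rad. In form: x y z wx wy wz; .... A call has 1 to 20 rows; each row shifts and turns the pose as measured when the row begins, along the tool's axes as they then stand; what a row does not reach is not made up. A row lasts 1/8 s, in which the tool goes at most 62.5 mm and 10.7 degrees, less where a joint would pass 70% of its speed; a pose out of reach is approached as far as the arm can. A call with a gripper value outside its range is refused whole. "grip" is the opening, from -1 (shut) to 1 (fully open), set as the call begins (left out, the last holds). The fingers move at their own pace and stop on an object; "newtons" is the grip in N (left out, the last holds). Time passes only in rows, so rows that do not move let the fingers close. It gives the time, the measured TCP pose, the force and the opening at its end, in the units of the state.
- sensors.get_obs(): the state, without advancing time (a new reading comes with each control period).
- camera(name): name is "scene" or "top" or "wrist"; returns a dict with "color" (420x560x3 uint8, blue, green, red), "z_map" (420x560 float32, m along the optical axis (not along the pixel's ray), 0 where there is no reading), "mtx" (3x3 intrinsics, pixels), "position" and "attitude" of the camera in the world; the wrist camera has in their place "hand_eye" (4x4, takes a point from camera to tool coordinates, whose origin is the TCP and whose axes are the tool frame's). Camera axes: x right, y down, z forward; pixel columns grow to the right and rows downward; lengths in m; the calibration is good to about 2 mm. The wrist camera is an equidistant fisheye: a pixel r from the principal point sees the ray r / f radians off the axis. A picture is of the moment at which its call begins: read the wrist's pose just before it.
- ctrl.hand_in(): hands the job in, once; it reports no verdict.
The state is a dict: "time_s": time; "qpos": joint angles; "joint_vel": joint speeds; "tau": joint torques, N m; "ee_pos": TCP position; "eef_rot": TCP orientation; "force": force on the tool from outside, world axes, zero at the start; "moment": the same for the moment, N m; "grip_width": finger opening in m.
Only numpy, scipy, OpenCV 4.12 (cv2) and the standard library are available. Lean on these libraries where they do the work, as an engineer would, in place of code of your own. Each camera call takes 0.05 s, during which the arm holds its last target.

## Working session

There is one attempt and no reset: what is moved stays moved. The work goes in short steps, Python scripts to look and compute and a tool call to move; the robot and the scene stay as the last step left them, time stands still between calls to the robot, and variables do not carry over. Pictures are saved under pics/ and viewed, and the job is handed in when it is done.

Besides the shell and the picture viewer there is one more tool, called after "Call:" by a JSON object that holds its "method" and its "body". move_arm: Moves the arm, as the interface text tells. Its arguments: {"type":"object","properties":{"rows":{"type":"string"},"grip":{"type":"number"},"newtons":{"type":"number"}},"required":["rows"]}

```bash
mkdir -p pics
python3 - <<'E'
from station import sensors, camera
import cv2,numpy as np,pickle
print(sensors.get_obs())
d={}
for n in ("scene","top"):
    c=camera(n);d[n]=c
    cv2.imwrite(f"pics/{n}0.png",c["color"]);print(n,c["mtx"].tolist(),c["position"],c["attitude"])
pickle.dump(d,open("d0.pkl","wb"))
E
```

```text
{'time_s': 0.0, 'qpos': array([-1.41559998e+00,  3.00452364e-01,  1.52156502e+00, -2.22634714e-05,
        1.32070324e+00, -6.66117445e-02]), 'joint_vel': array([ 0.00082523, -0.00048193,  0.00044864,  0.00218159, -0.00035585,
       -0.0009363 ]), 'tau': array([ 3.97178010e-03, -5.31796753e+01, -3.52732015e+01,  7.09800725e-02,
        2.44419841e-02, -9.05893148e-05]), 'ee_pos': array([ 0.12096085, -0.5363822 ,  0.30210334]), 'eef_rot': array([-3.14153909e+00,  1.12690153e-03, -1.34898268e+00]), 'force': array([ 0.811609  , -0.16807743, -0.58742386]), 'moment': array([ 0.02165872, -0.0318754 ,  0.03036872]), 'grip_width': 0.0939888577306498}
scene [[507.3604919824962, 0.0, 273.0483343752335], [0.0, 507.3604919824962, 210.92794622485732], [0.0, 0.0, 1.0]] [ 0.75662813 -0.40907283  1.01580615] [-2.60714891  0.00716282  0.737589  ]
top [[483.3492579992241, 0.0, 280.1316534597704], [0.0, 483.3492579992241, 214.49456312738914], [0.0, 0.0, 1.0]] [0.30601921 0.01237896 1.20925704] [-3.07296049 -0.00929281 -1.59159575]
```

View pics/scene0.png

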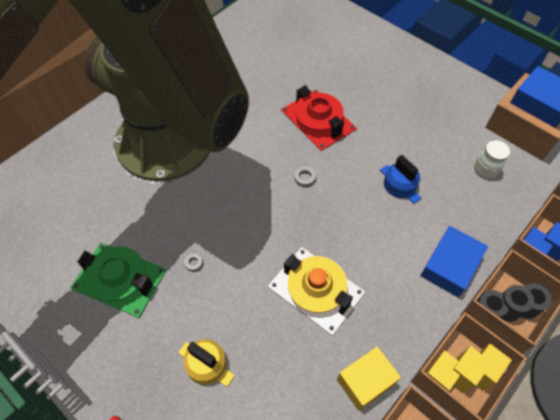

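View pics/top0.png

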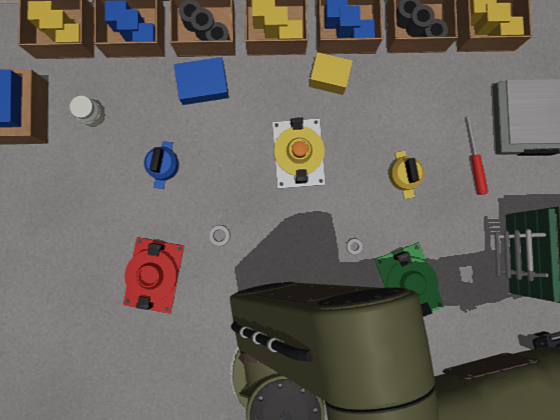

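The scene view shows these candidates. For the cap: the yellow cap at scene (205,360) / top (407,173), the yellow block at scene (370,377), the yellow blocks in the bins and the blue cap at scene (402,180). For the seat: the yellow shell with the orange insert at scene (318,283) / top (299,150), red at scene (320,115) and green at scene (117,275). By the description I choose the yellow cap with the black bar and ears, and the yellow shell holding the orange piece.

```bash
cat > h.py <<'E'
import numpy as np,cv2
from scipy.spatial.transform import Rotation as R
def rays(c,uv):
    uv=np.atleast_2d(np.asarray(uv,float)); K=c["mtx"]
    d=np.c_[(uv[:,0]-K[0,2])/K[0,0],(uv[:,1]-K[1,2])/K[1,1],np.ones(len(uv))]
    return d@R.from_euler("xyz",c["attitude"]).as_matrix().T
def onplane(c,uv,z):
    d=rays(c,uv);p=np.asarray(c["position"]);return p+d*((z-p[2])/d[:,2])[:,None]
def cloud(c):
    h,w=c["z_map"].shape;v,u=np.mgrid[:h,:w]
    d=rays(c,np.c_[u.ravel(),v.ravel()])
    P=np.asarray(c["position"])+d*c["z_map"].reshape(-1,1)
    P[c["z_map"].ravel()==0]=np.nan
    return P.reshape(h,w,3)
E
python3 - <<'E'
import pickle;from h import *
d=pickle.load(open("d0.pkl","rb"))
boxes={"top":{"cap":(380,140,440,205),"seat":(265,110,335,195)},"scene":{"cap":(170,330,245,395),"seat":(262,240,370,335)}}
for n,c in d.items():
    P=cloud(c);im=c["color"];hsv=cv2.cvtColor(im,cv2.COLOR_BGR2HSV)
    ims=[]
    for o,(a,b,e,f) in boxes[n].items():
        sub=P[b:f,a:e];hs=hsv[b:f,a:e]
        cv2.imwrite(f"pics/{n}_{o}.png",cv2.resize(im[b:f,a:e],None,fx=6,fy=6,interpolation=cv2.INTER_CUBIC))
        yel=(hs[...,0]>20)&(hs[...,0]<35)&(hs[...,1]>150)
        blk=(hs[...,2]<60)
        org=(hs[...,0]>3)&(hs[...,0]<17)&(hs[...,1]>150)
        z=sub[...,2]
        print(n,o,"yel z pct",np.nanpercentile(z[yel],[5,25,50,75,95]).round(3))
        vv,uu=np.nonzero(blk);print(" blk n",len(uu), np.nanpercentile(z[blk],[5,50,95]).round(3) if len(uu) else "")
        if o=="cap":
            m=blk&(z>0.077);q=sub[m]
            (cx,cy),wh,ang=cv2.minAreaRect((q[:,:2]*1000).astype(np.float32))
            bx=cv2.boxPoints(((cx,cy),wh,ang));l=bx[1]-bx[0];l2=bx[2]-bx[1]
            L=l if np.hypot(*l)>np.hypot(*l2) else l2
            print(" bar",m.sum(),cx,cy,wh,np.degrees(np.arctan2(L[1],L[0])), np.nanmedian(z[m]), q[:,:2].mean(0))
            m=yel&(z<0.012);q=sub[m]
            print(" ears",m.sum(),np.nanmedian(z[m]))
            n_,lab,st,ce=cv2.connectedComponentsWithStats(m.astype(np.uint8))
            for i in range(1,n_):
                if st[i,4]>8: print("   ear",st[i,4],sub[lab==i].mean(0))
            m=yel&(z>0.044)&(z<0.056);q=sub[m];
            if len(q):print(" top of skirt",len(q),q.mean(0))
        else:
            m=blk&(z>0.045);n_,lab,st,ce=cv2.connectedComponentsWithStats(m.astype(np.uint8))
            for i in range(1,n_):
                if st[i,4]>8: 
                    q=sub[lab==i];print("   hook",st[i,4],q.mean(0),np.percentile(q[:,2],[10,50,90]), (q[:,:2].max(0)+q[:,:2].min(0))/2)
            q=sub[org&(z>0.068)];print(" orange top",len(q),q.mean(0),(q[:,:2].max(0)+q[:,:2].min(0))/2)
            q=sub[yel&(z>0.03)&(z<0.041)];
            (cc,r)=cv2.minEnclosingCircle((q[:,:2]*1000).astype(np.float32));print(" flange",cc,r)
E
```

```text
scene cap yel z pct [0.006 0.036 0.046 0.05  0.059]
 blk n 260 [0.066 0.085 0.088]
 bar 213 487.1637268066406 -318.5998229980469 (52.12311935424805, 13.851941108703613) 8.8780365 0.08576933119076213 [ 0.48837297 -0.31869029]
 ears 198 0.006576796580558875
   ear 50 [ 0.43325612 -0.32822008  0.00590285]
   ear 138 [ 0.53218495 -0.31105778  0.00661087]
 top of skirt 680 [ 0.48954998 -0.31926839  0.04908057]
scene seat yel z pct [0.033 0.035 0.036 0.038 0.056]
 blk n 317 [0.025 0.053 0.056]
   hook 109 [ 0.48326286 -0.05813177  0.05327611] [0.05005339 0.0535534  0.05584808] [ 0.4835224 -0.0578902]
   hook 144 [ 0.61134144 -0.05083194  0.05326372] [0.05036294 0.05353132 0.05569702] [ 0.61110283 -0.04961018]
 orange top 210 [ 0.54447977 -0.05258505  0.07271045] [ 0.5438354  -0.05189617]
 flange (542.1372680664062, -53.75835418701172) 63.82773971557617
top cap yel z pct [0.004 0.024 0.043 0.049 0.055]
 blk n 227 [0.058 0.084 0.089]
 bar 158 482.79339599609375 -313.83245849609375 (54.64052963256836, 16.309215545654297) 9.294511 0.08511940331182255 [ 0.48294371 -0.31371928]
 ears 149 0.005943203358274252
   ear 61 [ 0.53279058 -0.30543594  0.0058476 ]
   ear 69 [ 0.43536105 -0.32142631  0.00563051]
 top of skirt 330 [ 0.48141213 -0.31028302  0.04914485]
top seat yel z pct [0.032 0.035 0.037 0.041 0.058]
 blk n 229 [0.032 0.054 0.057]
   hook 113 [ 0.60778888 -0.04466001  0.05404974] [0.05152761 0.05445385 0.05671309] [ 0.60686251 -0.04461106]
   hook 91 [ 0.47931653 -0.05250171  0.05376908] [0.05107792 0.05388391 0.05637697] [ 0.47876212 -0.0522217 ]
 orange top 168 [ 0.54119633 -0.04953614  0.07295751] [ 0.54202008 -0.05049288]
 flange (544.3703002929688, -49.63506317138672) 60.52286911010742
```

Call:
{"method": "move_arm", "body": {"rows": "-13 -40 0 0 0 0;-13 -40 0 0 0 0;-13 -40 0 0 0 0;-13 -40 0 0 0 0;-13 -40 0 0 0 0;-13 -40 0 0 0 0;-13 -40 0 0 0 0;-13 -40 5 0 0 0.03;-13 -40 5 0 0 0.03;-13 -40 5 0 0 0;0 0 0 0 0 0", "grip": 1, "newtons": 30}}

```text
time_s: 1.48
ee_pos: [0.4951, -0.3173, 0.2832]
eef_rot: [3.139, 0.007, -1.413]
force: [-0.0, -0.3, -0.1]
grip_width: 0.0938
```

Run:
```python
from station import sensors, camera
import cv2,pickle
o=sensors.get_obs();c=camera("wrist");print(o["ee_pos"],o["eef_rot"],c["mtx"].tolist(),c["hand_eye"].tolist())
pickle.dump((o,c),open("w1.pkl","wb"));cv2.imwrite("pics/w1.png",c["color"])
```

```text
[ 0.49505034 -0.31730589  0.28323378] [ 3.13863999  0.00670075 -1.41291892] [[325.19226210127806, 0.0, 277.44229625447304], [0.0, 325.19226210127806, 208.3140675225228], [0.0, 0.0, 1.0]] [[0.9999999035002418, 0.00042665138204069585, -0.00010472871183664824, 0.0013887199886299384], [-0.0003872030368642858, 0.968583874262915, 0.2486868082380886, -0.0729527978401398], [0.0002075411118874349, -0.24868674368859686, 0.9685839459955174, -0.08034423306603666], [0.0, 0.0, 0.0, 1.0]]
```

View pics/w1.png

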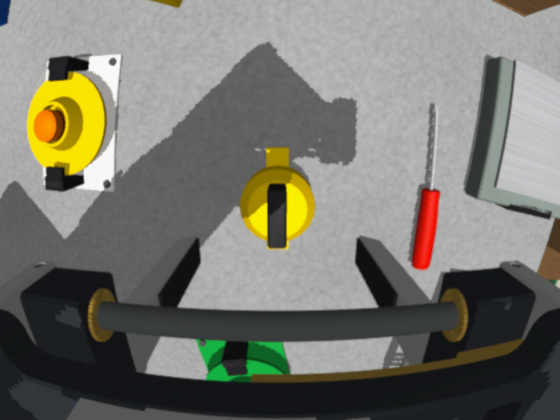

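View pics/scene_cap.png

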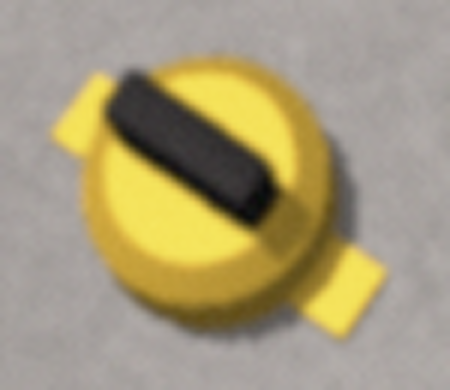

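The crop shows the yellow cap with its black bar and two ears, so the choice stands. In the wrist view the bar runs from (277,185) to (277,247). The yellow seat is at (66,122), with its hooks at (60,66) and (57,179).

```bash
cat >> h.py <<'E'
def wcloud(o,c):
    """world & tool clouds of fisheye wrist camera"""
    h,w=c["z_map"].shape;K=c["mtx"];v,u=np.mgrid[:h,:w]
    x=(u-K[0,2])/K[0,0];y=(v-K[1,2])/K[1,1];r=np.hypot(x,y);s=np.where(r<1e-6,1,np.tan(np.minimum(r,1.5))/np.maximum(r,1e-9))
    z=c["z_map"];C=np.stack([x*s*z,y*s*z,z],-1);C[z==0]=np.nan
    H=c["hand_eye"];T=C@H[:3,:3].T+H[:3,3]
    W=T@R.from_euler("xyz",o["eef_rot"]).as_matrix().T+o["ee_pos"]
    return W,T
def wdir(o,c,uv):
    uv=np.atleast_2d(np.asarray(uv,float));K=c["mtx"]
    x=(uv[:,0]-K[0,2])/K[0,0];y=(uv[:,1]-K[1,2])/K[1,1];r=np.hypot(x,y)
    d=np.c_[x/r*np.sin(r),y/r*np.sin(r),np.cos(r)]
    H=c["hand_eye"];Rw=R.from_euler("xyz",o["eef_rot"]).as_matrix()
    return o["ee_pos"]+Rw@H[:3,3], d@H[:3,:3].T@Rw.T
def wplane(o,c,uv,z):
    p,d=wdir(o,c,uv);return p+d*((z-p[2])/d[:,2])[:,None]
def rect(xy):
    (cx,cy),wh,ang=cv2.minAreaRect((np.asarray(xy)*1000).astype(np.float32))
    bx=cv2.boxPoints(((cx,cy),wh,ang));l=bx[1]-bx[0];l2=bx[2]-bx[1]
    L=l if np.hypot(*l)>np.hypot(*l2) else l2
    return (round(cx,1),round(cy,1)),np.round(wh,1),round(float(np.degrees(np.arctan2(L[1],L[0]))),1)
E
python3 - <<'E'
import pickle;from h import *
o,c=pickle.load(open("w1.pkl","rb"))
W,T=wcloud(o,c);im=c["color"];hsv=cv2.cvtColor(im,cv2.COLOR_BGR2HSV)
blk=hsv[...,2]<60;yel=(hsv[...,0]>20)&(hsv[...,0]<35)&(hsv[...,1]>150)
org=(hsv[...,0]>3)&(hsv[...,0]<17)&(hsv[...,1]>150)
def reg(a,b,e,f):
    m=np.zeros(blk.shape,bool);m[b:f,a:e]=1;return m
m=reg(240,170,315,255)&blk;print("bar z",np.nanpercentile(W[m][:,2],[5,50,95]))
m&=W[...,2]>.079
print("bar world",rect(W[m][:,:2]),"tool",rect(T[m][:,:2]))
for nm,b in (("ear1",(262,145,292,168)),("ear2",(270,236,292,252))):
    m=reg(*b)&yel&(W[...,2]<.012);print(nm,m.sum(),W[m].mean(0),T[m].mean(0))
for nm,b in (("hk1",(40,50,90,85)),("hk2",(40,160,85,195))):
    m=reg(*b)&blk&(W[...,2]>.051)&(W[...,2]<.06);print(nm,m.sum(),rect(W[m][:,:2]),W[m][:,2].mean())
m=reg(20,90,80,160)&org&(W[...,2]>.069);print("org",W[m].mean(0),m.sum())
E
```

```text
bar z [0.06653613 0.08404561 0.08521064]
bar world ((486.3, -317.8), array([52.9, 15.5]), 9.4) tool ((0.4, 8.1), array([52.9, 15.5]), 89.7)
ear1 452 [ 0.53336421 -0.31025936  0.00403052] [ 0.00093578 -0.03976946  0.27908705]
ear2 16 [ 0.43276693 -0.3382893   0.0042309 ] [0.01279937 0.06398402 0.27911353]
hk1 356 ((608.5, -49.5), array([25.8, 28.4]), -87.7) 0.05235843520926431
hk2 346 ((481.7, -57.5), array([26.7, 28.5]), -87.0) 0.05238851303937072
org [ 0.54585475 -0.05170015  0.07141079] 224
```

Call:
{"method": "move_arm", "body": {"rows": "-1 8.5 0 0.003 0.0067 0;0 0 25 0 0 0;0 0 25 0 0 0;0 0 20 0 0 0;0 0 0 0 0 0"}}

```text
time_s: 2.15
ee_pos: [0.4796, -0.3218, 0.2134]
eef_rot: [-3.14, -0.003, -1.42]
force: [-0.3, 0.8, 0.5]
grip_width: 0.0939
```

```bash
cat > meas.py <<'E'
import sys
from station import sensors, camera
import pickle;from h import *
o=sensors.get_obs();c=camera("wrist");n=sys.argv[1]
pickle.dump((o,c),open(n+".pkl","wb"));cv2.imwrite(f"pics/{n}.png",c["color"])
print(o["ee_pos"],o["eef_rot"],o["grip_width"],o["force"])
E
python3 meas.py w2
python3 - <<'E'
import pickle;from h import *
o,c=pickle.load(open("w2.pkl","rb"))
W,T=wcloud(o,c);hsv=cv2.cvtColor(c["color"],cv2.COLOR_BGR2HSV)
m=(hsv[...,2]<60)&(abs(W[...,2]-.085)<.005)&(np.hypot(W[...,0]-.486,W[...,1]+.318)<.04)
print(m.sum(),rect(W[m][:,:2]),rect(T[m][:,:2]),np.median(W[m][:,2]),np.median(T[m][:,2]))
E
```

```text
[ 0.47961782 -0.32181197  0.21335568] [-3.14031149 -0.00330074 -1.41963277] 0.09390189925725326 [-0.29734072  0.78931542  0.49356698]
1814 ((486.0, -318.2), array([53.7, 16.6]), 9.7) ((-3.1, -6.7), array([53.7, 16.6]), 89.0) 0.08414874902221137 0.1292099634292765
```

View pics/w2.png

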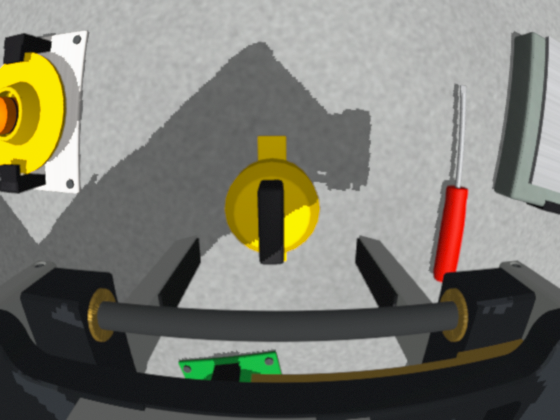

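The bar shows at (271,222) in this view, between the fingers. The move overshot by 6.7 mm along the bar, so I'll correct that and descend.

Call:
{"method": "move_arm", "body": {"rows": "-3 -6.5 0 0 -0.003 -0.017;0 0 0 0 0 0;0 0 20 0 0 0;0 0 20 0 0 0;0 0 10 0 0 0;0 0 0 0 0 0"}}

```text
time_s: 2.95
ee_pos: [0.4874, -0.319, 0.168]
eef_rot: [-3.134, -0.007, -1.401]
force: [0.5, -0.6, 1.0]
grip_width: 0.0938
```

```bash
python3 meas.py w3
python3 - <<'E'
import pickle;from h import *
o,c=pickle.load(open("w3.pkl","rb"))
W,T=wcloud(o,c);hsv=cv2.cvtColor(c["color"],cv2.COLOR_BGR2HSV)
m=(hsv[...,2]<60)&(abs(W[...,2]-.085)<.005)&(np.hypot(W[...,0]-.486,W[...,1]+.318)<.04)
print(m.sum(),rect(W[m][:,:2]),rect(T[m][:,:2]),np.median(W[m][:,2]),np.median(T[m][:,2]))
E
```

```text
[ 0.4873985  -0.31896933  0.1680326 ] [-3.13417972 -0.00680892 -1.40122892] 0.09383824728805303 [ 0.51975685 -0.56279522  1.02510315]
2640 ((485.7, -318.1), array([54.3, 16.5]), 9.0) ((-1.8, 2.1), array([16.5, 54.3]), -89.3) 0.08414736728919014 0.08387886483689438
```

Call:
{"method": "move_arm", "body": {"rows": "-1.5 2 0 -0.007 -0.007 0.006;0 0 0 0 0 0;0 0 0 0 0 0"}}

```text
time_s: 3.38
ee_pos: [0.4856, -0.3182, 0.1703]
eef_rot: [-3.139, -0.002, -1.408]
force: [-0.1, -0.6, 0.5]
grip_width: 0.0941
```

Call:
{"method": "move_arm", "body": {"rows": "0 0 10 0 -0.002 0;0 0 8 0 0 0;0 0 0 0 0 0"}}

```text
time_s: 3.75
ee_pos: [0.4855, -0.3181, 0.1507]
eef_rot: [-3.14, 0.001, -1.408]
force: [-0.5, -0.3, -0.4]
grip_width: 0.0943
```

Call:
{"method": "move_arm", "body": {"rows": "0 0 0 0 0 0;0 0 0 0 0 0;0 0 0 0 0 0;0 0 0 0 0 0;0 0 0 0 0 0;0 0 0 0 0 0", "grip": -1, "newtons": 40}}

```text
time_s: 4.5
ee_pos: [0.4856, -0.3182, 0.1511]
eef_rot: [-3.139, 0.0, -1.408]
force: [0.1, 0.0, -0.3]
grip_width: 0.0377
```

Call:
{"method": "move_arm", "body": {"rows": "0 0 0 0 0 0;0 0 0 0 0 0;0 0 0 0 0 0;0 0 0 0 0 0"}}

```text
time_s: 5.0
ee_pos: [0.4856, -0.3181, 0.1511]
eef_rot: [-3.139, 0.001, -1.408]
force: [-0.3, 1.1, -0.4]
grip_width: 0.0175
```

Call:
{"method": "move_arm", "body": {"rows": "0 0 -10 0 0 0;0 0 -30 0 0 0;0 0 -40 0 0 0;0 0 -30 0 0 0;0 0 0 0 0 0"}}

```text
time_s: 5.62
ee_pos: [0.4851, -0.318, 0.2657]
eef_rot: [-3.14, 0.001, -1.408]
force: [0.3, 0.2, -2.0]
grip_width: 0.0183
```

```bash
python3 meas.py w4
```

```text
[ 0.48505355 -0.31802419  0.26567135] [-3.13993990e+00  1.10058352e-03 -1.40761945e+00] 0.018287049713141646 [ 0.32947038  0.17883661 -2.04174113]
```

View pics/w4.png

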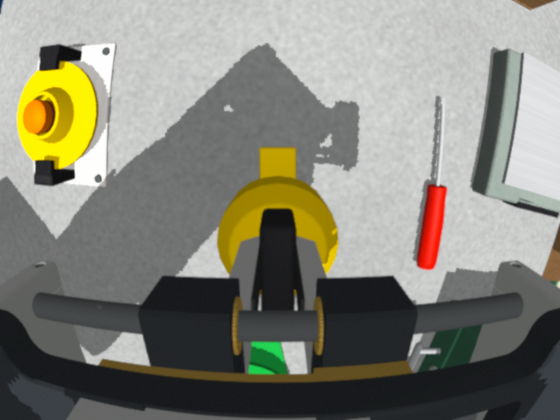

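The cap is held: it hangs at (277,235) with its far ear at (278,160). The seat is at (57,115). Next I'll turn to the insertion heading beside the seat and look again.

Call:
{"method": "move_arm", "body": {"rows": "-18.7 -5 0 0 0 -0.129;-18 -7.5 0 0 0 -0.129;-17 -9.7 0 0 0 -0.129;-15.4 -11.8 0 0 0 -0.129;-13.8 -13.7 0 0 0 -0.129;-12 -15.3 0 0 0 -0.129;-9.8 -16.7 0 0 0 -0.129;-7.6 -17.9 0 0 0 -0.129;0 0 0 0 0 0;0 0 0 0 0 0"}}

```text
time_s: 6.92
ee_pos: [0.4947, -0.1568, 0.2479]
eef_rot: [-3.136, 0.026, -0.346]
force: [-0.5, -1.1, -2.6]
grip_width: 0.018
```

```bash
python3 meas.py w5
```

```text
[ 0.49465581 -0.15680738  0.24789985] [-3.13608932  0.02568026 -0.34559078] 0.017972693190854462 [-0.47261129 -1.14269231 -2.63517908]
```

View pics/w5.png

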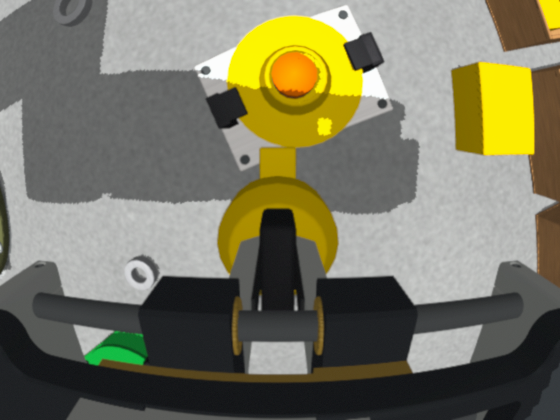

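The seat is fully visible now, with the orange piece at (295,74) and hooks at (364,52) and (226,107). The front ear of the held cap is at (278,160).

```bash
cat > seat.py <<'E'
import sys,pickle;from h import *
def run(n,org_uv=None):
    o,c=pickle.load(open(n+".pkl","rb"))
    W,T=wcloud(o,c);hsv=cv2.cvtColor(c["color"],cv2.COLOR_BGR2HSV)
    near=np.hypot(W[...,0]-.545,W[...,1]+.052)<.1
    blk=(hsv[...,2]<60)&near&(abs(W[...,2]-.0535)<.004)
    k,lab,st,ce=cv2.connectedComponentsWithStats(blk.astype(np.uint8))
    hs=[]
    for i in range(1,k):
        if st[i,4]>60:
            q=W[lab==i];r=rect(q[:,:2]);hs.append(r[0]);print("hook",st[i,4],r,q[:,2].mean().round(4))
    if len(hs)==2:
        a,b=map(np.array,hs);d=a-b;d=d if d[0]>0 else -d
        print("seat",(a+b)/2,np.degrees(np.arctan2(d[1],d[0])))
    org=near&(hsv[...,0]>3)&(hsv[...,0]<17)&(hsv[...,1]>150)&(W[...,2]>.069)
    if org.sum()>20:
        q=W[org];print("orange",org.sum(),q.mean(0),cv2.minEnclosingCircle((q[:,:2]*1000).astype(np.float32)))
    yel=(hsv[...,0]>20)&(hsv[...,0]<35)&(hsv[...,1]>150)
    h,w=yel.shape;m=yel.copy();m[:140]=0;m[172:]=0;m[:,:255]=0;m[:,300:]=0
    m&=abs(T[...,2]-.146)<.006
    if m.sum()>20:
        q=T[m];print("held ear tool",m.sum(),q.min(0),q.max(0),"mid x",(q[:,0].min()+q[:,0].max())/2,"z",np.median(q[:,2]),rect(q[:,:2]))
    print("tcp",o["ee_pos"],o["eef_rot"])
if __name__=="__main__":run(sys.argv[1])
E
python3 seat.py w5; python3 seat.py w1;python3 seat.py w4
```

```text
hook 235 ((608.3, -50.7), array([20.2, 28.6]), -71.4) 0.0522
hook 61 ((595.5, -49.9), array([ 2.1, 22.6]), -86.4) 0.0519
hook 956 ((481.0, -56.0), array([27.4, 29. ]), -86.8) 0.0523
orange 250 [ 0.54803013 -0.05510603  0.07019936] ((542.6676025390625, -52.10839080810547), 17.31870460510254)
held ear tool 859 [-0.01085707 -0.05639026  0.14387193] [ 0.01389406 -0.03990508  0.14875351] mid x 0.0015184962317099718 z 0.1468019102670342 ((1.5, -48.2), array([24.8, 16.5]), 0.0)
tcp [ 0.49465581 -0.15680738  0.24789985] [-3.13608932  0.02568026 -0.34559078]
hook 383 ((608.6, -49.2), array([25.7, 28.5]), -89.8) 0.0522
hook 374 ((481.7, -57.5), array([26.7, 28.5]), -87.0) 0.0522
seat [545.15 -53.35] 3.742147959828563
orange 224 [ 0.54585475 -0.05170015  0.07141079] ((543.6343383789062, -53.74299240112305), 16.788230895996094)
tcp [ 0.49505034 -0.31730589  0.28323378] [ 3.13863999  0.00670075 -1.41291892]
hook 404 ((608.1, -49.9), array([26. , 28.4]), -86.1) 0.0522
hook 375 ((481.4, -57.4), array([25.8, 28.1]), -85.4) 0.0522
seat [544.75 -53.65] 3.3876675763183504
held ear tool 860 [-0.01096831 -0.05803536  0.14462969] [ 0.01378064 -0.04155474  0.14881487] mid x 0.0014061673766089947 z 0.14690375420912682 ((1.4, -49.8), array([16.5, 24.7]), -0.2)
tcp [ 0.48505355 -0.31802419  0.26567135] [-3.13993990e+00  1.10058352e-03 -1.40761945e+00]
```

Call:
{"method": "move_arm", "body": {"rows": "0 0 -15 -0.005 0.026 0;0 0 0 0 0 0;0 0 0 0 0 0"}}

```text
time_s: 7.35
ee_pos: [0.4948, -0.1582, 0.264]
eef_rot: [-3.142, -0.003, -0.349]
force: [-0.8, 0.1, -1.2]
grip_width: 0.0176
```

Call:
{"method": "move_arm", "body": {"rows": "1.6 -19.6 0 0 0 0;1.6 -19.6 0 0 0 0;1.6 -19.6 0 0 0 0;1.6 -19.6 0 0 0 0;1.6 -19.6 0 0 0 0;1.6 -12 0 0 0 0;0 0 0 0 0 0;0 0 0 0 0 0"}}

```text
time_s: 8.35
ee_pos: [0.5429, -0.0559, 0.2635]
eef_rot: [3.141, -0.002, -0.352]
force: [0.6, -0.4, -2.3]
grip_width: 0.0174
```

```bash
python3 meas.py w6; python3 seat.py w6
```

```text
[ 0.54293261 -0.05586628  0.26354777] [ 3.14124186e+00 -1.81742916e-03 -3.52144443e-01] 0.017416284913759142 [ 0.56184821 -0.3554028  -2.33227637]
hook 811 ((608.6, -47.2), array([26.8, 28.9]), -86.7) 0.0522
hook 492 ((480.0, -56.1), array([29.4, 26.3]), 86.0) 0.0522
seat [544.3  -51.65] 3.958947490931836
held ear tool 889 [-0.0116739  -0.05641217  0.1443813 ] [ 0.01459668 -0.03990272  0.14998096] mid x 0.001461389588789084 z 0.1469151315121329 ((1.5, -48.2), array([26.3, 16.5]), 0.1)
tcp [ 0.54293261 -0.05586628  0.26354777] [ 3.14124186e+00 -1.81742916e-03 -3.52144443e-01]
```

View pics/w6.png

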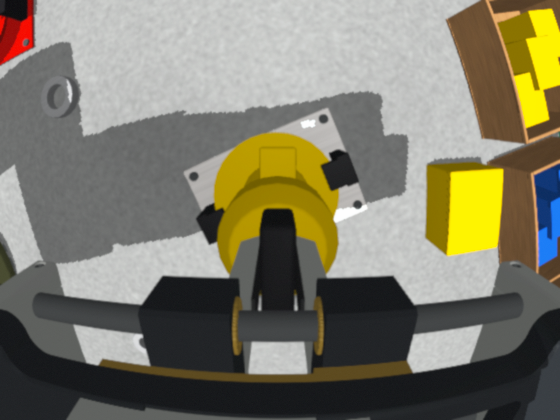

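The held cap at (277,225) is over the seat. Its ear at (278,162) is clear of the hooks at (342,170) and (210,222). I'll cross-check the offset with the outside cameras.

Run:
```python
from station import camera
import cv2,pickle,numpy as np
d={n:camera(n) for n in("scene","top")}
pickle.dump(d,open("d6.pkl","wb"))
a=d["scene"]["color"][190:350,230:400];b=d["top"]["color"][90:220,230:370]
cv2.imwrite("pics/s6.png",np.hstack([cv2.resize(a,(400,376)),cv2.resize(b,(400,376))]))
```

```text
(no output)
```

View pics/s6.png

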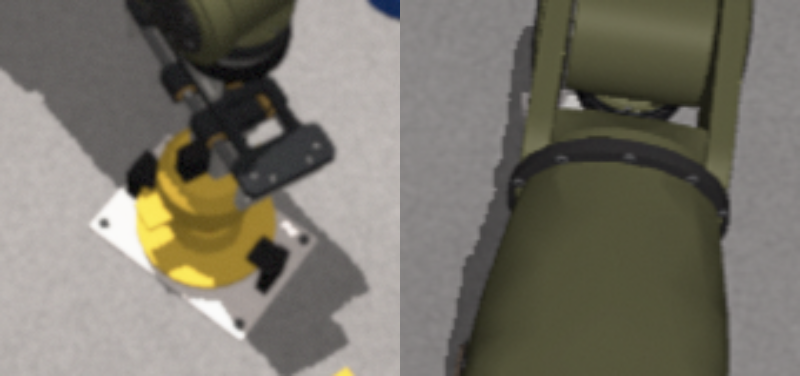

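Call:
{"method": "move_arm", "body": {"rows": "-0.7 -4.8 0 0 0 0;0 0 15 0 0 0;0 0 15 0 0 0;0 0 12 0 0 0;0 0 0 0 0 0;0 0 0 0 0 0"}}

```text
time_s: 9.25
ee_pos: [0.5435, -0.0515, 0.2177]
eef_rot: [3.141, -0.0, -0.353]
force: [1.0, -0.3, -1.9]
grip_width: 0.0179
```

```bash
python3 meas.py w7; python3 seat.py w7
```

```text
[ 0.54354483 -0.051491    0.21765736] [ 3.14091579e+00 -2.70197434e-04 -3.53405288e-01] 0.017865729401411474 [ 1.0420692  -0.34867848 -1.94359681]
hook 1122 ((608.5, -47.3), array([27., 29.]), -87.4) 0.0522
hook 833 ((481.5, -54.6), array([27.3, 28.8]), -86.3) 0.0522
seat [545.   -50.95] 3.289759531854433
held ear tool 889 [-0.01161698 -0.0564085   0.14469037] [ 0.01454944 -0.03989366  0.14927728] mid x 0.0014662289668471995 z 0.14693152434138246 ((1.5, -48.2), array([16.5, 26.2]), -0.1)
tcp [ 0.54354483 -0.051491    0.21765736] [ 3.14091579e+00 -2.70197434e-04 -3.53405288e-01]
```

View pics/w7.png

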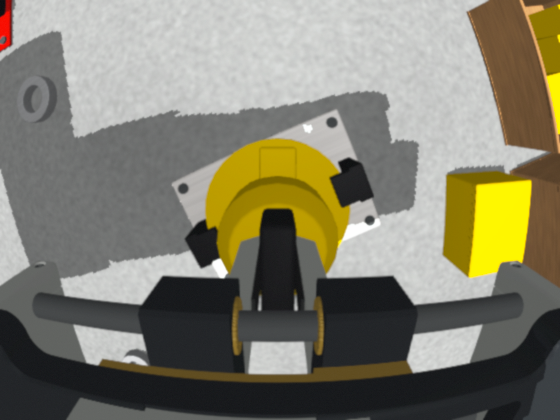

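Run:
```python
import pickle;from h import *
from scipy.optimize import least_squares
def fit(p):
    f=lambda s:np.hypot(p[:,0]-s[0],p[:,1]-s[1])-s[2]
    s=least_squares(f,[*p.mean(0),.06],loss="soft_l1",f_scale=.001);return s.x,np.std(f(s.x))
for n in("w5","w6","w7"):
    o,c=pickle.load(open(n+".pkl","rb"));W,T=wcloud(o,c);hsv=cv2.cvtColor(c["color"],cv2.COLOR_BGR2HSV)
    yel=(hsv[...,0]>18)&(hsv[...,0]<36)&(hsv[...,1]>150)
    yel[270:]=0
    fl=(yel&(np.hypot(W[...,0]-.545,W[...,1]+.052)<.075)&(W[...,2]<.041)).astype(np.uint8)
    gray=(hsv[...,1]<60)&(hsv[...,2]>60)  # plate
    out=cv2.dilate((gray&(W[...,2]<.03)).astype(np.uint8),np.ones((3,3)))
    e=(fl>0)&(out>0)
    p=W[e][:,:2];s,sd=fit(p);Rw=R.from_euler("xyz",o["eef_rot"]).as_matrix()
    t=Rw.T@(np.r_[s[:2],.036]-o["ee_pos"])
    print(n,"flange",e.sum(),s,sd,"tool",t[:2]*1000)
    # skirt top rim of held cap: outer edge in tool
    sk=(yel&(T[...,2]<.135)&(T[...,2]>.09)).astype(np.uint8)
    v,u=np.nonzero(sk); 
    top=[(uu,v[u==uu].min()) for uu in range(u.min()+3,u.max()-2)]
    q=np.array([T[b,a] for a,b in top]);s,sd=fit(q[:,:2]);print("  skirt",len(q),s,sd,np.median(q[:,2]))
```

```text
w5 flange 120 [ 0.54477916 -0.05190871  0.06109185] 0.0008936173561608109 tool [  17.06234701 -114.51013159]
  skirt 114 [0.00150011 0.00187824 0.03881512] 0.00024669106105356254 0.131662808828455
w6 flange 66 [ 0.54467485 -0.05145984  0.06083784] 0.0011153278755221987 tool [-0.29804977 -4.81677448]
  skirt 115 [0.00136272 0.00280437 0.03967264] 0.00024061246227405513 0.13172826421682152
w7 flange 67 [ 0.54469452 -0.05167531  0.06115569] 0.000922283654613465 tool [ 1.09335284 -0.3479391 ]Traceback (most recent call last):
  File "<stdin>", line 20, in <module>
    return umr_minimum(a, axis, None, out, keepdims, initial, where)
ValueError: zero-size array to reduction operation minimum which has no identity
```

Both cues agree: the cap must move about 3 mm along tool -y. I'll shift it and lower gently.

Call:
{"method": "move_arm", "body": {"rows": "-0.3 -3 0 0 0 0;0 0 0 0 0 0;0 0 7 0 0 0;0 0 7 0 0 0;0 0 5 0 0 0;0 0 0 0 0 0"}}

```text
time_s: 10.05
ee_pos: [0.5445, -0.0484, 0.1978]
eef_rot: [3.141, -0.001, -0.353]
force: [-0.3, 0.4, -1.8]
grip_width: 0.0178
```

Call:
{"method": "move_arm", "body": {"rows": "0 0 4 0 0 0;0 0 3 0 0 0;0 0 2 0 0 0;0 0 0 0 0 0"}}

```text
time_s: 10.55
ee_pos: [0.5445, -0.0484, 0.1883]
eef_rot: [3.141, -0.001, -0.353]
force: [-0.1, 0.1, -1.8]
grip_width: 0.0176
```

Call:
{"method": "move_arm", "body": {"rows": "0 0 1 0 0 0;0 0 1 0 0 0;0 0 0 0 0 0"}}

```text
time_s: 10.92
ee_pos: [0.5448, -0.0486, 0.1872]
eef_rot: [3.141, -0.003, -0.353]
force: [-0.6, 0.7, -1.9]
grip_width: 0.0177
```

```bash
python3 meas.py w8; python3 seat.py w8
```

```text
[ 0.54476858 -0.04857708  0.18717067] [ 3.14122008e+00 -2.58955539e-03 -3.53439251e-01] 0.017708673089724698 [-0.63194438  0.69916176 -1.93617392]
hook 1420 ((608.5, -47.5), array([27.5, 29.3]), -86.2) 0.0522
hook 1037 ((481.4, -54.0), array([27.4, 27.9]), -86.3) 0.0521
seat [544.95 -50.75] 2.927603456000049
held ear tool 924 [-0.01462865 -0.05816768  0.14508174] [ 0.01687532 -0.03990836  0.15197484] mid x 0.001123334087471303 z 0.14693762250704384 ((1.1, -49.0), array([18.3, 31.5]), -0.1)
tcp [ 0.54476858 -0.04857708  0.18717067] [ 3.14122008e+00 -2.58955539e-03 -3.53439251e-01]
```

View pics/w8.png

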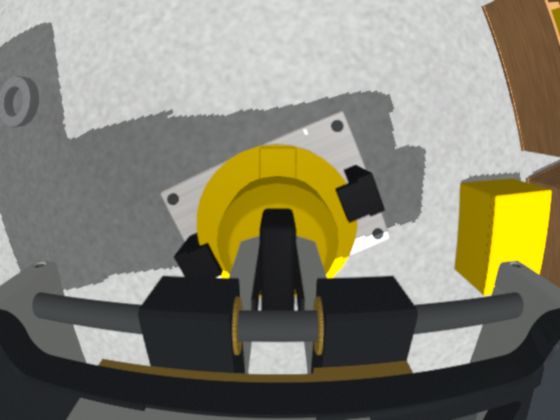

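The cap is nearly seated: its ear at (278,160) overlaps the flange edge and is clear of the hooks at (360,195) and (199,260). There is no contact force yet, so I'll go further down.

Call:
{"method": "move_arm", "body": {"rows": "0 0 1.2 0 0 0;0 0 1.2 0 0 0;0 0 0 0 0 0"}}

```text
time_s: 11.35
ee_pos: [0.5449, -0.0487, 0.1872]
eef_rot: [3.141, -0.004, -0.354]
force: [-0.1, -0.8, -1.6]
grip_width: 0.0177
```

Call:
{"method": "move_arm", "body": {"rows": "0 0 2 0 0 0;0 0 2 0 0 0"}}

```text
time_s: 11.6
ee_pos: [0.5451, -0.0489, 0.1869]
eef_rot: [3.141, -0.005, -0.354]
force: [-15.9, 2.3, 30.0]
grip_width: 0.0177
```

Call:
{"method": "move_arm", "body": {"rows": "0 0 -1 0 -0.004 0;0 0 0 0 0 0"}}

```text
time_s: 11.85
ee_pos: [0.5451, -0.0489, 0.188]
eef_rot: [3.141, -0.001, -0.354]
force: [0.2, -1.3, -2.8]
grip_width: 0.0178
```

Call:
{"method": "move_arm", "body": {"rows": "0 0 0.3 0 0 0.05;0 0 0 0 0 0.05;0 0 0 0 0 0.05;0 0 0 0 0 0;0 0 0 0 0 0"}}

```text
time_s: 12.48
ee_pos: [0.5453, -0.0487, 0.187]
eef_rot: [-3.141, -0.001, -0.506]
force: [-1.2, 0.0, 2.4]
grip_width: 0.0178
```

Call:
{"method": "move_arm", "body": {"rows": "0 0 -0.4 0 0 0.06;0 0 0 0 0 0.06;0 0 0 0 0 0.06;0 0 0 0 0 0.06;0 0 0 0 0 0.06;0 0 0 0 0 0"}}

```text
time_s: 13.22
ee_pos: [0.5456, -0.0482, 0.187]
eef_rot: [-3.14, -0.001, -0.809]
force: [-0.7, -0.2, 2.6]
grip_width: 0.0177
```

Call:
{"method": "move_arm", "body": {"rows": "0 0.6 -0.4 0 0 0.06;0 0 0 0 0 0.06;0 0 0 0 0 0.06;0 0 0 0 0 0.06;0 0 0 0 0 0.06;0 0 0 0 0 0"}}

```text
time_s: 13.98
ee_pos: [0.5455, -0.0489, 0.187]
eef_rot: [-3.139, -0.001, -1.105]
force: [-1.1, 0.9, 2.7]
grip_width: 0.0179
```

Call:
{"method": "move_arm", "body": {"rows": "0 0.2 -0.3 0 0 0.06;0 0 0 0 0 0.06;0 0 0 0 0 0.06;0 0 0 0 0 0.06;0 0 0 0 0 0.06;0 0 0 0 0 0"}}

```text
time_s: 14.72
ee_pos: [0.5455, -0.0493, 0.187]
eef_rot: [-3.138, -0.001, -1.397]
force: [-0.7, 0.7, 2.0]
grip_width: 0.0175
```

Call:
{"method": "move_arm", "body": {"rows": "0 0 -0.3 -0.003 0 0.06;0 0 0 0 0 0.055;0 0 0 0 0 0;0 0 0 0 0 0"}}

```text
time_s: 15.22
ee_pos: [0.5455, -0.0492, 0.187]
eef_rot: [-3.141, -0.001, -1.503]
force: [-0.3, -1.1, 2.2]
grip_width: 0.0175
```

```bash
python3 meas.py w9; python3 seat.py w9
```

```text
[ 0.54552249 -0.04920504  0.18700415] [-3.14101044e+00 -1.17414159e-03 -1.50282010e+00] 0.017494053493190442 [-0.3376862  -1.11364022  2.15723921]
hook 1568 ((608.6, -48.0), array([26.6, 27.7]), -86.6) 0.0523
held ear tool 382 [-0.01489691 -0.05804846  0.14502865] [ 0.01602436 -0.04171787  0.15196119] mid x 0.0005637259463817657 z 0.1468603980177699 ((0.6, -49.8), array([30.9, 16.3]), 0.5)
tcp [ 0.54552249 -0.04920504  0.18700415] [-3.14101044e+00 -1.17414159e-03 -1.50282010e+00]
```

View pics/w9.png

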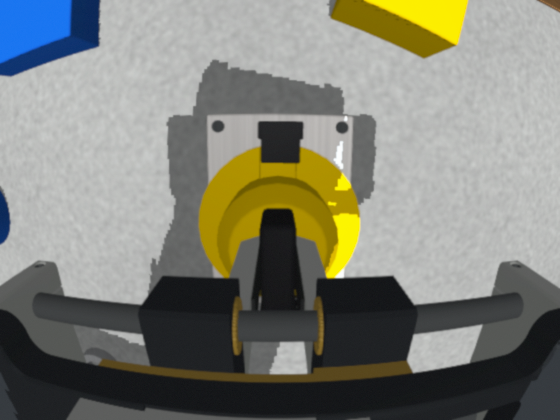

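The ear lies under the hook at (279,142), and the bar at (277,225) points at it. I'll make a final trim of 0.008 rad, release and rise.

Call:
{"method": "move_arm", "body": {"rows": "0 0 -0.3 0 0 0.009;0 0 0 0 0 0"}}

```text
time_s: 15.52
ee_pos: [0.5454, -0.0492, 0.187]
eef_rot: [-3.142, -0.001, -1.511]
force: [-0.8, -0.9, 2.2]
grip_width: 0.0177
```

Call:
{"method": "move_arm", "body": {"rows": "0 0 0 0 0 0;0 0 0 0 0 0;0 0 0 0 0 0;0 0 0 0 0 0;0 0 0 0 0 0;0 0 0 0 0 0;0 0 0 0 0 0;0 0 0 0 0 0", "grip": 0.3}}

```text
time_s: 16.52
ee_pos: [0.5452, -0.0492, 0.1867]
eef_rot: [3.141, -0.001, -1.511]
force: [-0.7, 0.3, -0.1]
grip_width: 0.0613
```

Rise, then back off along tool +y so the top camera can see.

Call:
{"method": "move_arm", "body": {"rows": "0 0 -10 0 0 0;0 0 -30 0 0 0;0 0 -40 0 0 0;0 0 -30 0 0 0;0 20 0 0 0 0;0 20 0 0 0 0;0 20 0 0 0 0;0 20 0 0 0 0;0 0 0 0 0 0"}}

```text
time_s: 17.65
ee_pos: [0.4631, -0.0539, 0.3066]
eef_rot: [-3.137, -0.002, -1.511]
force: [0.7, -0.7, 0.8]
grip_width: 0.0615
```

```bash
python3 meas.py w10; python3 seat.py w10
python3 - <<'E'
import pickle;from h import *
from station import camera
o,c=pickle.load(open("w10.pkl","rb"))
W,T=wcloud(o,c);hsv=cv2.cvtColor(c["color"],cv2.COLOR_BGR2HSV)
near=np.hypot(W[...,0]-.545,W[...,1]+.05)<.045
m=(hsv[...,2]<60)&near&(W[...,2]>.112)&(W[...,2]<.128);q=W[m];print("bar",m.sum(),rect(q[:,:2]),np.median(q[:,2]))
s=camera("scene");pickle.dump(s,open("s10.pkl","wb"));cv2.imwrite("pics/s10.png",cv2.resize(s["color"][220:350,240:390],None,fx=4,fy=4,interpolation=cv2.INTER_CUBIC))
E
```

```text
[ 0.46307928 -0.05391588  0.30656178] [-3.13675677e+00 -2.26614046e-03 -1.51055027e+00] 0.06146412393831459 [ 0.6694054  -0.66955818  0.84479144]
hook 638 ((481.2, -55.3), array([26.9, 27.4]), -86.9) 0.0523
tcp [ 0.46307928 -0.05391588  0.30656178] [-3.13675677e+00 -2.26614046e-03 -1.51055027e+00]
bar 1304 ((544.6, -50.8), array([54. , 15.7]), 3.3) 0.12019020109644049
```

View pics/w10.png

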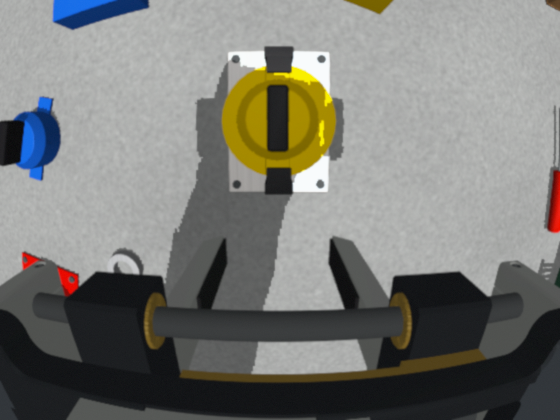

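View pics/s10.png

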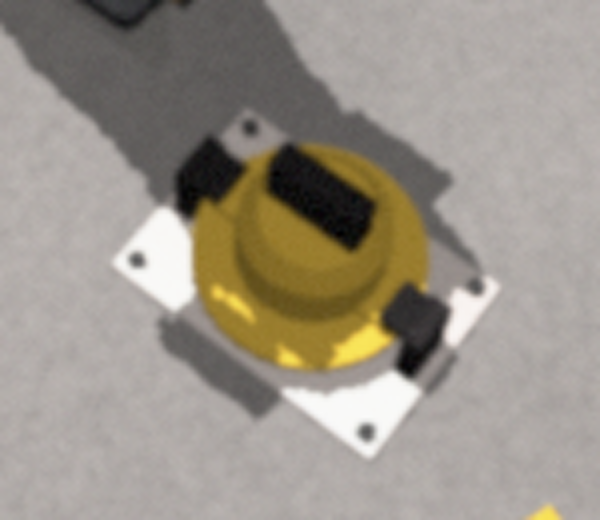

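Wrist view: the bar at (277,118) lies in line with the hooks at (279,60) and (279,181). The ears are hidden under the hooks, and the blue cap at (40,138) is untouched. The scene crop shows the same.

```bash
python3 -c "
from station import ctrl;print(ctrl.hand_in())"
```

```text
the job is handed in; nothing more can be done
None
```

The yellow canister is closed and handed in after about 18 s of robot time. I gripped the yellow cap by its bar and lowered it over the orange shell at about 66° to the hooks. It touched down with about 30 N. I then twisted it about 66°, let go and moved the arm clear.

**Last checks, all passing:**
- **Alignment:** the bar lies at 3.3°, against about 3.4° for the hook axis (readings from 2.9° to 4.0°).
- **Height:** the bar top read 120.2 mm. The nominal value is 122 mm, and the wrist camera read about 2 mm low throughout, so the cap is fully seated.
- **Centring:** the bar is within about 1 mm of the flange centre.
- **Ears and blue cap:** both ears are hidden under the hooks, and the blue cap looked undisturbed in the last picture.

**Disagreements:** before the insertion, the scene and top cameras differed by about 6 mm on the positions. The wrist camera's flange and hook readings differed by about 1 mm. I aligned with the wrist camera only. I did not measure the orange shell inside the closed cap.

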